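# Put the stacked check weights away in their cups

### The job

The four steel weights used to check the balance were left in one stack on the bench. Take the stack apart from the top and put each weight, right way up, into the wooden cup made for its size, so that it lies flat on the floor of the recess: the largest weight in the largest cup, and so on down to the smallest. Set them down gently; they must not be dropped or knocked over.

Things in the scene. Friction and masses are not known exactly. Their poses are not given: they have to be found in the camera images.
- large_center (a point): large check weight: plain bright steel disc, 60 mm in diameter, 23 mm high, about 500 g, loose; at the start at the bottom of the stack, on the bench, lying flat within a few mm of the stack's middle. The point is its centre, half-way up; z is its axis, up.
- medium_center (a point): medium check weight: plain bright steel disc, 46 mm in diameter, 15.5 mm high, about 200 g, loose; at the start second from the bottom, lying flat within a few mm of the stack's middle. The point is its centre, half-way up; z is its axis, up.
- small_center (a point): small check weight: plain bright steel disc, 34 mm in diameter, 14 mm high, about 100 g, loose; at the start third from the bottom, lying flat within a few mm of the stack's middle. The point is its centre, half-way up; z is its axis, up.
- tiny_center (a point): tiny check weight: plain bright steel disc, 22 mm in diameter, 17 mm high, about 50 g, loose; at the start on top of the stack, lying flat within a few mm of the stack's middle. The point is its centre, half-way up; z is its axis, up.
- cup_large_seat (a point): storage cup of the large check weight: low round pale wooden cup, fixed to the bench, 98 mm outer diameter, 14 mm high, with a round flat recess 72 mm in diameter (12 mm wider than its weight) and 5 mm deep, lined in grey. The point is the middle of the recess floor, 9 mm above the bench; z up.
- cup_medium_seat (a point): storage cup of the medium check weight: low round pale wooden cup, fixed to the bench, 84 mm outer diameter, 14 mm high, with a round flat recess 58 mm in diameter (12 mm wider than its weight) and 5 mm deep, lined in grey. The point is the middle of the recess floor, 9 mm above the bench; z up.
- cup_small_seat (a point): storage cup of the small check weight: low round pale wooden cup, fixed to the bench, 72 mm outer diameter, 14 mm high, with a round flat recess 46 mm in diameter (12 mm wider than its weight) and 5 mm deep, lined in grey. The point is the middle of the recess floor, 9 mm above the bench; z up.
- cup_tiny_seat (a point): storage cup of the tiny check weight: low round pale wooden cup, fixed to the bench, 60 mm outer diameter, 14 mm high, with a round flat recess 34 mm in diameter (12 mm wider than its weight) and 5 mm deep, lined in grey. The point is the middle of the recess floor, 9 mm above the bench; z up.
Mind the look-alikes: they are no part of the job. What is shaped like the part that bears medium_center but black, purple or yellow is not meant.

How it is judged (in metres and radians):
At the end, for the whole second after the job is handed in: Each of the four weights lies flat (within 0.06 rad) on the recess floor of the cup of its own size (height within 2 to 3 mm, centre within 8 mm of the cup's middle), released and at rest (horizontal distance between large_center and cup_large_seat below 0.008 m and z of large_center in the frame of cup_large_seat between 0.0085 and 0.0135 m and angle between each of large_center, medium_center, small_center, tiny_center's own z axis and vertical below 0.06 rad and linear speed of each of weight_large, weight_medium, weight_small, weight_tiny below 0.02 m/s and horizontal distance between medium_center and cup_medium_seat below 0.008 m and z of medium_center in the frame of cup_medium_seat between 0.00475 and 0.00975 m and horizontal distance between small_center and cup_small_seat below 0.008 m and z of small_center in the frame of cup_small_seat between 0.004 and 0.009 m and horizontal distance between tiny_center and cup_tiny_seat below 0.008 m and z of tiny_center in the frame of cup_tiny_seat between 0.0055 and 0.0105 m); the robot touches nothing.
It fails at once if the large weight was dropped, knocked over or thrown down (it moved faster than 0.7 m/s less than 50 mm above the bench) (height (world z) of large_center below 0.05 m and linear speed of weight_large above 0.7 m/s).
It fails at once if the medium weight was dropped, knocked over or thrown down (it moved faster than 0.7 m/s less than 50 mm above the bench) (height (world z) of medium_center below 0.05 m and linear speed of weight_medium above 0.7 m/s).
It fails at once if the small weight was dropped, knocked over or thrown down (it moved faster than 0.7 m/s less than 50 mm above the bench) (height (world z) of small_center below 0.05 m and linear speed of weight_small above 0.7 m/s).
It fails at once if the tiny weight was dropped, knocked over or thrown down (it moved faster than 0.7 m/s less than 50 mm above the bench) (height (world z) of tiny_center below 0.05 m and linear speed of weight_tiny above 0.7 m/s).
It also fails if it takes over 104 s, if anything falls off the work surface, if the arm or the gripper's body presses on something with over 40 N, if the wrist force passes 120 N, or if a joint passes its speed limit or range.

### The arm

A 6-joint arm with a two-finger parallel gripper is mounted at the origin on a cart in front of the work surface, level with it; the furniture and walls round the work are solid. World frame = base frame: x ahead of the robot, y to its left, z up, the work surface at z = 0. Lengths are in m, angles in degrees, forces in N, time in s.
With the tool pointing down it reaches from about 0.3 to 0.75 m from the base axis. Payload 8.5 kg.
Tool frame: the origin (TCP) lies on the centre line of the jaws, within the pads' length; the fingertips stand 19 mm ahead of it and the grasp point (between the pads) is the TCP; z points along the fingers, x is the direction in which the jaws open and shut, and the axes are right-handed (so a half turn about z gives the same grasp; the last joint's range is limited). The gripper opens to 85 mm and grips with 20 to 120 N. Pads are 22 mm wide; open, the fingers measure 114 mm over their backs; the gripper's body (76 mm by 85 mm) begins 54 mm behind the grasp point. The pads swing forward as they close: fully open they stand 13 mm farther back than shut.
Start: joints at [64.441, 21.807, 74.336, -0, 83.858, -12.336], TCP at [0.126, 0.535, 0.25] pointing down, gripper open.
Joint ranges: [-178.18, 178.18], [-50.72, 133.34], [12.68, 142.11], [-81.47, 261.47], [9.98, 163.14], [-165.26, 165.26]. Speed limits (degrees/s): [136.94, 136.94, 180, 180, 180, 180].

### API

Orientations are given as a 3x3 rotation matrix whose columns are the frame's x, y, z axes.
In Python, from rig import env, cams, order gives the robot as it stands.
- The arm moves only by the tool step_arm, never from a script. Its argument "steps" is a list of rows, each an object with "xyz": the shift along the tool's x, y, z normalised to -1 to 1, where 1 is 0.04 m, a list of three; "turn": the turn, a rotation vector about the tool's x, y, z normalised to -1 to 1, where 1 is 0.08 rad, a list of three; "gripper": the gripper command: -1 is shut, 1 is fully open, values between are in proportion. A call has 1 to 20 rows; each row shifts and turns the commanded pose from where the row before left it, along the tool's axes as they then stand; what a row does not reach is not made up. A row lasts 1/12 s, in which the tool goes at most 41.7 mm and 7.16 degrees, less where a joint would pass 70% of its speed; a pose out of reach is approached as far as the arm can. A call with a number of a shift or a turn outside -1 to 1 is refused whole. A call with a gripper value outside its range is refused whole. The fingers move at their own pace and stop on an object; "squeeze" is the grip in N (left out, the last holds). Time passes only in rows, so rows that do not move let the fingers close. It gives the time, the measured TCP pose, the force and the opening at its end, in the units of the state.
- env.observe(): the state, without advancing time (a new reading comes with each control period).
- cams.get_image(name): name is "side" or "top"; returns (picture, depth): 400x640x3 uint8, red, green, blue; 400x640 float32, m along the optical axis (not along the pixel's ray), 0 where there is no reading.
- cams.camera_info(name): a dict with "fx", "fy", "cx", "cy" (pixels), "k1" (the pictures are not rectified: a ray, as slopes to the right and down, at radius r is drawn at 1 + k1 r^2 times it, then the intrinsics apply), "extrinsics" (4x4, takes a point from camera to world coordinates). Camera axes: x right, y down, z forward; pixel columns grow to the right and rows downward; lengths in m; the calibration is good to about 2 mm. A picture is of the moment at which its call begins. camera_info takes no time and is no camera call.
- order.close_job(): hands the job in, once; it reports no verdict.
The state is a dict: "time_s": time; "q": joint angles; "qvel": joint speeds; "joint_efforts": joint torques, N m; "position": TCP position; "tool_rot": TCP orientation; "ft_force": force on the tool from outside, world axes, zero at the start; "wrist_torque": the same for the moment, N m; "grip_width": finger opening in m.
Only numpy, scipy, OpenCV 4.12 (cv2) and the standard library are available. Lean on these libraries where they do the work, as an engineer would, in place of code of your own. Each camera call takes 0.05 s, during which the arm holds its last target. There are 200 camera calls.

## Working session

There is one attempt and no reset: what is moved stays moved. The work goes in short steps, Python scripts to look and compute and a tool call to move; the robot and the scene stay as the last step left them, time stands still between calls to the robot, and variables do not carry over. Pictures are saved under pics/ and viewed, about 12 in all and at most 16, crops included, and the job is handed in when it is done.

Besides the shell and the picture viewer there is one more tool, called after ">>>" by a JSON object that holds its "op" and its "data". step_arm: Moves the arm, as the interface text tells. Scaled input: -1 to 1 covers 0.04 m each way for a shift and 0.08 rad each way for a turn. Its arguments: {"type":"object","properties":{"steps":{"type":"array"},"squeeze":{"type":"number"}},"required":["steps"]}

```bash
mkdir -p pics; ls; python3 - <<'E'
from rig import env,cams,order
import cv2,numpy as np
for n in("top","side"):
    im,d=cams.get_image(n); cv2.imwrite(f"pics/{n}0.png",im[...,::-1]); np.save(f"pics/{n}0.npy",d)
    print(n,cams.camera_info(n))
s=env.observe();print(s["time_s"],s["position"],s["tool_rot"],s["grip_width"])
E
```

```text
pics
top {'fx': 447.08919989795396, 'fy': 447.08919989795396, 'cx': 319.06530112460723, 'cy': 196.6550965165951, 'k1': -0.03321073173957988, 'extrinsics': array([[ 0.01325384, -0.96717196,  0.25377695,  0.32363666],
       [-0.99988658, -0.01463493, -0.00355492,  0.14925423],
       [ 0.00715222, -0.25370105, -0.96725624,  1.00675701],
       [ 0.        ,  0.        ,  0.        ,  1.        ]])}
side {'fx': 495.86902182471954, 'fy': 495.86902182471954, 'cx': 321.2318228779264, 'cy': 194.19111485862857, 'k1': 0.005214218211881387, 'extrinsics': array([[-0.89455506, -0.16216199,  0.41650298,  0.08046377],
       [-0.44626773,  0.37581567, -0.81216236,  1.05261511],
       [-0.02482648, -0.91239579, -0.40855547,  0.52314612],
       [ 0.        ,  0.        ,  0.        ,  1.        ]])}
0.1 [0.12569621 0.53520814 0.24976126] [[ 2.28737829e-01  9.73487888e-01 -5.81627219e-04]
 [ 9.73487187e-01 -2.28738384e-01 -1.20357570e-03]
 [-1.30470683e-03 -2.90903353e-04 -9.99999107e-01]] 0.08505404369218703
```

View pics/top0.png

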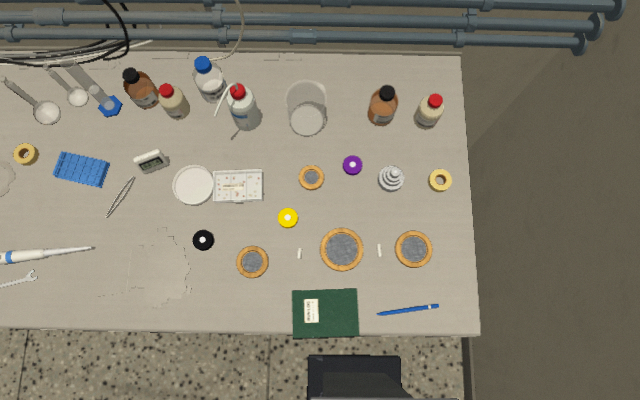

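View pics/side0.png

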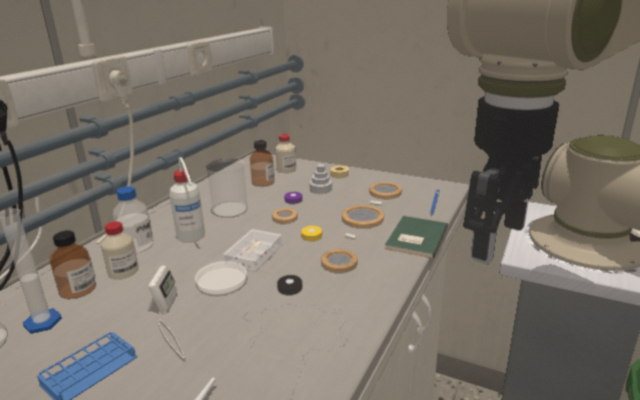

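The top view shows the stack of four bright discs at (391,178). The cups are at (341,249), (413,249), (252,262) and (311,177). The black (203,240), purple (352,165) and yellow (288,217) discs are look-alikes, and the tape rolls at (440,180) and (25,154) have no grey lining. Next I'll measure and crop.

```bash
cat > h.py <<'E'
from rig import env,cams,order
import cv2,numpy as np
def px2w(n,u,v,z):
    c=cams.camera_info(n);E=c["extrinsics"]
    K=np.array([[c["fx"],0,c["cx"]],[0,c["fy"],c["cy"]],[0,0,1]])
    p=cv2.undistortPoints(np.array([[[u,v]]],float),K,np.array([c["k1"],0,0,0,0.]))[0,0]
    d=E[:3,:3]@[p[0],p[1],1];o=E[:3,3]
    return (o+d*(z-o[2])/d[2])
def w2px(n,P):
    c=cams.camera_info(n);E=c["extrinsics"]
    p=E[:3,:3].T@(np.array(P)-E[:3,3]);x,y=p[:2]/p[2];f=1+c["k1"]*(x*x+y*y)
    return c["fx"]*x*f+c["cx"],c["fy"]*y*f+c["cy"]
def wpts(n,pts,z): return np.array([px2w(n,u,v,z)[:2] for u,v in pts],np.float32)
E
python3 - <<'E'
from h import *
im=cv2.imread("pics/top0.png");hsv=cv2.cvtColor(im,cv2.COLOR_BGR2HSV)
m=cv2.inRange(hsv,(8,80,90),(22,255,255))
cs,_=cv2.findContours(m,cv2.RETR_CCOMP,cv2.CHAIN_APPROX_NONE)
for c in cs:
    if cv2.contourArea(c)<150: continue
    W=wpts("top",c[:,0,:],0.014)
    (a,b),r=cv2.minEnclosingCircle(W); e=cv2.fitEllipse(W*1000)
    print(c[:,0].mean(0).round(),"circ",round(a,4),round(b,4),round(2*r,4),"ell",np.round(e[0],1),np.round(e[1],1))
c1=cv2.resize(im[140:215,350:470],None,fx=5,fy=5,interpolation=2)
s=cv2.imread("pics/side0.png"); c2=cv2.resize(s[150:210,280:400],None,fx=5,fy=5,interpolation=2)
cv2.imwrite("pics/crop1.png",np.vstack([c1,c2])[:, :][:675])
E
```

```text
[252. 261.] circ 0.4338 0.2926 0.0718 ell [433.9 292.6] [69.4 69.8]
[252. 262.] circ 0.434 0.2924 0.0485 ell [433.7 292.4] [46.2 46.6]
[414. 249.] circ 0.4668 -0.0668 0.0846 ell [467.  -66.6] [81.7 83. ]
[413. 249.] circ 0.4672 -0.0666 0.0605 ell [467.1 -66.5] [58.2 58.5]
[341. 249.] circ 0.4641 0.0943 0.0982 ell [464.5  94.6] [95.3 96. ]
[341. 249.] circ 0.4645 0.0952 0.075 ell [464.6  94.6] [71.5 72.6]
[311. 177.] circ 0.631 0.165 0.0609 ell [631.  165.3] [57.7 59.3]
[311. 177.] circ 0.631 0.1657 0.0372 ell [631.1 165.1] [34.2 34.5]
[ 26. 154.] circ 0.6792 0.845 0.0639 ell [679.2 845.9] [50.5 62.9]
[381. 110.] circ 0.8119 -0.0036 0.0977 ell [811.8  -4.4] [66.1 93.4]
[145.  87.] circ 0.8602 0.5714 0.1011 ell [856.1 582.8] [63.6 91. ]
```

```bash
python3 -c "
import cv2;a=cv2.imread('pics/crop1.png');print(a.shape);cv2.imwrite('pics/crop1.png',cv2.resize(a,None,fx=.88,fy=.88))"
```

```text
(675, 600, 3)
```

View pics/crop1.png

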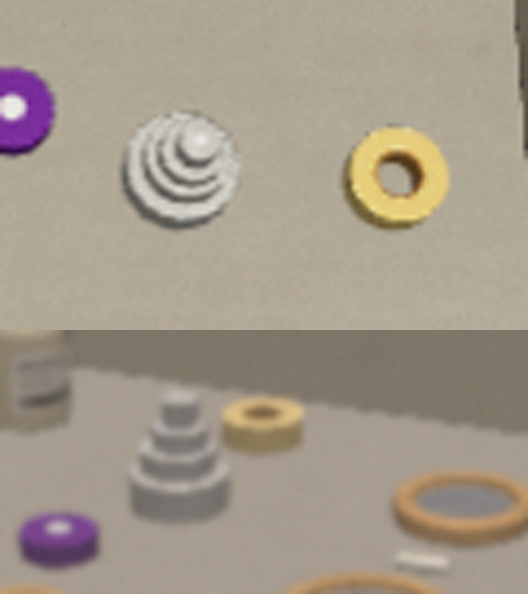

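The crop confirms the stack: four bright steel discs, with the tiny one's top at about (395,172). All four cups match their sizes by recess diameter (72/58/46/34 mm). Now I'll locate the discs from the depth layers and check the tool tips.

```bash
cat >> h.py <<'E'
def cloud(n,d,u0,u1,v0,v1):
    c=cams.camera_info(n);E=c["extrinsics"]
    vv,uu=np.mgrid[v0:v1,u0:u1]; K=np.array([[c["fx"],0,c["cx"]],[0,c["fy"],c["cy"]],[0,0,1]])
    p=cv2.undistortPoints(np.stack([uu.ravel(),vv.ravel()],1)[:,None].astype(float),K,np.array([c["k1"],0,0,0,0.]))[:,0]
    z=d[v0:v1,u0:u1].ravel();P=np.c_[p*z[:,None],z]@E[:3,:3].T+E[:3,3]
    return P,uu.ravel(),vv.ravel()
E
python3 - <<'E'
from h import *
from scipy.optimize import least_squares
d=np.load("pics/top0.npy")
P,u,v=cloud("top",d,370,412,158,200)
print(np.round(np.percentile(P[:,2],[1,10,30,50,70,90,99,100])*1000,1))
for nm,z,r in(("tiny",.0695,.011),("small",.0525,.017),("medium",.0385,.023),("large",.023,.030)):
    m=abs(P[:,2]-z)<.005
    Q=P[m,:2]; (a,b),rr=cv2.minEnclosingCircle(Q.astype(np.float32)); print(nm,m.sum(),np.round([a,b,rr],4),Q.mean(0).round(4),P[m,2].mean().round(4))
for z,uvs in((0.0155,[(440,180),(352,165)]),):
    for q in uvs: print(q,px2w("top",*q,z))
d=np.load("pics/side0.npy");P,u,v=cloud("side",d,460,560,130,265)
m=(P[:,2]>.15)&(abs(P[:,0]-.126)<.1)&(abs(P[:,1]-.535)<.1);print("tip lowest z",np.sort(P[m,2])[[5,20,50]])
E
```

```text
[-5.3000e+00 -3.3000e+00 -1.6000e+00 -2.0000e-01  5.0000e+00  4.3400e+01
  6.9900e+01  1.0068e+03]
tiny 74 [ 0.6303 -0.021   0.0113] [ 0.6302 -0.02  ] 0.0683
small 72 [ 0.6308 -0.0198  0.0166] [ 0.6266 -0.0179] 0.0508
medium 111 [ 0.6323 -0.0205  0.0227] [ 0.6288 -0.0169] 0.0372
large 179 [ 0.6313 -0.0201  0.03  ] [ 0.6226 -0.0151] 0.0218
(440, 180) [ 0.62800093 -0.13504893  0.0155    ]
(352, 165) [0.66137162 0.06964079 0.0155    ]
tip lowest z [0.24184025 0.24247358 0.24357466]
```

>>> {"op": "step_arm", "data": {"steps": [{"xyz": [0,0,0],"turn": [0,0,-0.963],"gripper": 1},{"xyz": [0,0,0],"turn": [0,0,-0.963],"gripper": 1},{"xyz": [0,0,0],"turn": [0,0,-0.963],"gripper": 1},{"xyz": [-0.6,0.55,0],"turn": [0,0,0],"gripper": 1},{"xyz": [-0.6,0.55,0],"turn": [0,0,0],"gripper": 1},{"xyz": [-0.6,0.55,0],"turn": [0,0,0],"gripper": 1},{"xyz": [-0.6,0.55,0],"turn": [0,0,0],"gripper": 1},{"xyz": [-0.6,0.55,0],"turn": [0,0,0],"gripper": 1},{"xyz": [-0.6,0.55,0],"turn": [0,0,0],"gripper": 1},{"xyz": [-0.6,0.55,0],"turn": [0,0,0],"gripper": 1},{"xyz": [-0.6,0.55,0],"turn": [0,0,0],"gripper": 1},{"xyz": [-0.6,0.55,0],"turn": [0,0,0],"gripper": 1},{"xyz": [-0.6,0.55,0],"turn": [0,0,0],"gripper": 1},{"xyz": [-0.6,0.55,0],"turn": [0,0,0],"gripper": 1},{"xyz": [-0.6,0.55,0],"turn": [0,0,0],"gripper": 1},{"xyz": [-0.6,0.55,0],"turn": [0,0,0],"gripper": 1},{"xyz": [-0.6,0.55,0],"turn": [0,0,0],"gripper": 1},{"xyz": [-0.6,0.55,0],"turn": [0,0,0],"gripper": 1},{"xyz": [-0.6,0.55,0],"turn": [0,0,0],"gripper": 1},{"xyz": [-0.6,0.55,0],"turn": [0,0,0],"gripper": 1}], "squeeze": 40}}

```text
time_s: 1.77
position: [0.5007, 0.1261, 0.2501]
tool_rot: [[-0.0, 1.0, -0.001], [1.0, 0.0, 0.0], [0.0, -0.001, -1.0]]
ft_force: [1.6, 0.4, 0.5]
grip_width: 0.0855
```

>>> {"op": "step_arm", "data": {"steps": [{"xyz": [-0.456,0.406,0.15],"turn": [0,0,0],"gripper": 0.2},{"xyz": [-0.456,0.406,0.15],"turn": [0,0,0],"gripper": 0.2},{"xyz": [-0.456,0.406,0.15],"turn": [0,0,0],"gripper": 0.2},{"xyz": [-0.456,0.406,0.15],"turn": [0,0,0],"gripper": 0.2},{"xyz": [-0.456,0.406,0.15],"turn": [0,0,0],"gripper": 0.2},{"xyz": [-0.456,0.406,0.15],"turn": [0,0,0],"gripper": 0.2},{"xyz": [-0.456,0.406,0.15],"turn": [0,0,0],"gripper": 0.2},{"xyz": [-0.456,0.406,0.15],"turn": [0,0,0],"gripper": 0.2},{"xyz": [0,0,0.5],"turn": [0,0,0],"gripper": 0.2},{"xyz": [0,0,0.5],"turn": [0,0,0],"gripper": 0.2},{"xyz": [0,0,0.5],"turn": [0,0,0],"gripper": 0.2},{"xyz": [0,0,0.5],"turn": [0,0,0],"gripper": 0.2},{"xyz": [0,0,0],"turn": [0,0,0],"gripper": 0.2},{"xyz": [0,0,0],"turn": [0,0,0],"gripper": 0.2}]}}

```text
time_s: 2.93
position: [0.6296, -0.0183, 0.1217]
tool_rot: [[-0.0, 1.0, -0.002], [1.0, 0.0, 0.0], [0.0, -0.002, -1.0]]
ft_force: [0.3, 0.4, -0.2]
grip_width: 0.0511
```

```bash
python3 - <<'E'
from h import *
im,d=cams.get_image("side");cv2.imwrite("pics/s1.png",cv2.resize(im[60:220,230:430,::-1],None,fx=3.7,fy=3.7,interpolation=2))
s=env.observe();print(s["position"],s["grip_width"])
E
```

```text
[ 0.63021192 -0.01838871  0.12299458] 0.05117669949702654
```

View pics/s1.png

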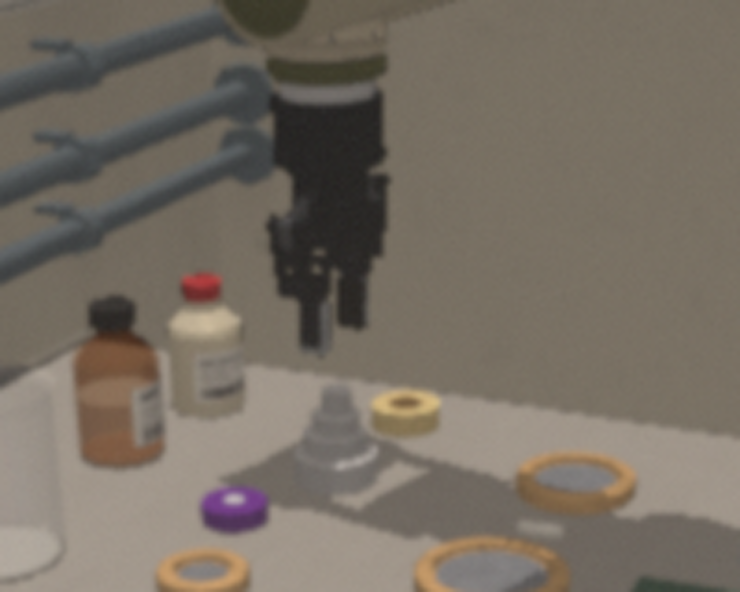

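The side view shows the open fingers straight above the stack. I'll descend and grip the tiny weight.

>>> {"op": "step_arm", "data": {"steps": [{"xyz": [0,0,0.27],"turn": [0,0,0],"gripper": 0.0},{"xyz": [0,0,0.27],"turn": [0,0,0],"gripper": 0.0},{"xyz": [0,0,0.27],"turn": [0,0,0],"gripper": 0.0},{"xyz": [0,0,0.27],"turn": [0,0,0],"gripper": 0.0},{"xyz": [0,0,0],"turn": [0,0,0],"gripper": -0.2},{"xyz": [0,0,0],"turn": [0,0,0],"gripper": -0.3},{"xyz": [0,0,0],"turn": [0,0,0],"gripper": -0.4},{"xyz": [0,0,0],"turn": [0,0,0],"gripper": -0.5},{"xyz": [0,0,0],"turn": [0,0,0],"gripper": -0.6},{"xyz": [0,0,0],"turn": [0,0,0],"gripper": -1},{"xyz": [0,0,0],"turn": [0,0,0],"gripper": -1},{"xyz": [0,0,0],"turn": [0,0,0],"gripper": -1},{"xyz": [0,0,0],"turn": [0,0,0],"gripper": -1}]}}

```text
time_s: 4.07
position: [0.6302, -0.0184, 0.0797]
tool_rot: [[-0.0, 1.0, 0.001], [1.0, 0.0, -0.0], [-0.0, 0.001, -1.0]]
ft_force: [0.4, 0.0, 6.0]
grip_width: 0.0192
```

```bash
python3 - <<'E'
from h import *
im,d=cams.get_image("side");cv2.imwrite("pics/s2.png",cv2.resize(im[130:210,270:370,::-1],None,fx=6,fy=6,interpolation=2))
s=env.observe();print(s["position"],s["grip_width"],s["ft_force"])
E
```

```text
[ 0.6302182  -0.01841966  0.07969755] 0.019451531329064537 [-0.22955593 -0.90704508  5.60268447]
```

View pics/s2.png

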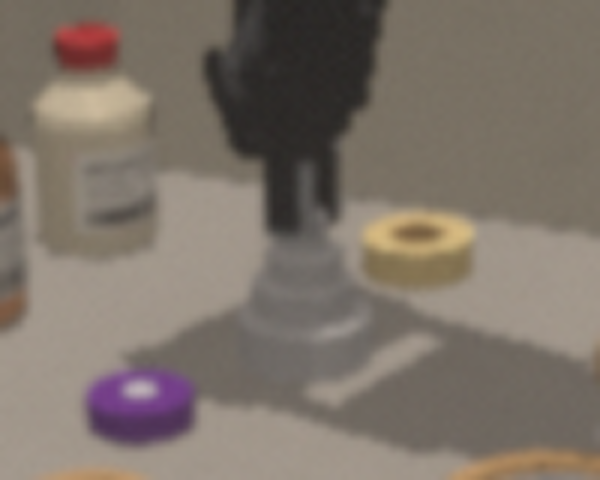

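>>> {"op": "step_arm", "data": {"steps": [{"xyz": [0,0,-0.1],"turn": [0,0,0],"gripper": -1},{"xyz": [0,0,-0.2],"turn": [0,0,0],"gripper": -1},{"xyz": [0,0,-0.4],"turn": [0,0,0],"gripper": -1},{"xyz": [0,0,-0.5],"turn": [0,0,0],"gripper": -1},{"xyz": [0,0,-0.4],"turn": [0,0,0],"gripper": -1},{"xyz": [0,0,0],"turn": [0,0,0],"gripper": -1},{"xyz": [0,0,0],"turn": [0,0,0],"gripper": -1}]}}

```text
time_s: 4.7
position: [0.6299, -0.0183, 0.1437]
tool_rot: [[-0.0, 1.0, 0.001], [1.0, 0.0, -0.0], [-0.0, 0.001, -1.0]]
ft_force: [0.4, -0.5, -0.9]
grip_width: 0.0194
```

```bash
python3 - <<'E'
from h import *
im,d=cams.get_image("side");cv2.imwrite("pics/s3.png",cv2.resize(im[100:210,260:380,::-1],None,fx=5,fy=5,interpolation=2))
s=env.observe();print(s["position"],s["grip_width"],s["ft_force"])
E
```

```text
[ 0.62953594 -0.01829397  0.14256871] 0.019621640793815263 [-0.23718982  0.42323026 -1.62378566]
```

View pics/s3.png

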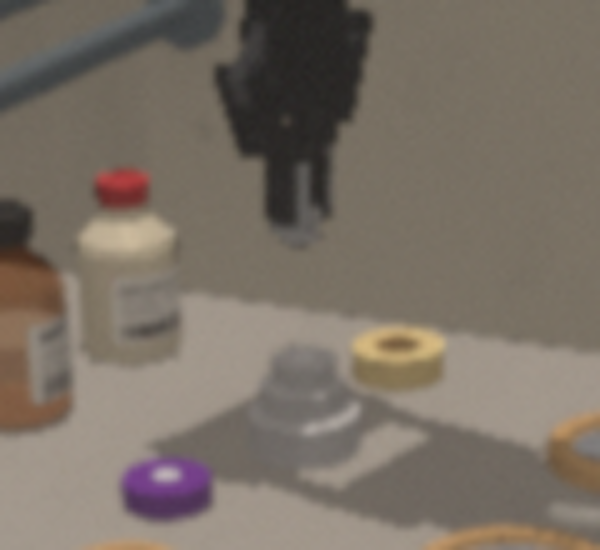

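The tiny weight is held upright. Carrying it to its cup.

>>> {"op": "step_arm", "data": {"steps": [{"xyz": [0.4,0,0],"turn": [0,0,0],"gripper": -1},{"xyz": [0.6,0,0],"turn": [0,0,0],"gripper": -1},{"xyz": [0.6,0,0],"turn": [0,0,0],"gripper": -1},{"xyz": [0.6,0,0],"turn": [0,0,0],"gripper": -1},{"xyz": [0.6,0,0],"turn": [0,0,0],"gripper": -1},{"xyz": [0.6,0,0],"turn": [0,0,0],"gripper": -1},{"xyz": [0.6,0,0],"turn": [0,0,0],"gripper": -1},{"xyz": [0.4,0,0],"turn": [0,0,0],"gripper": -1},{"xyz": [0.2,0,0.2],"turn": [0,0,0],"gripper": -1},{"xyz": [0,0,0.4],"turn": [0,0,0],"gripper": -1},{"xyz": [0,0,0.5],"turn": [0,0,0],"gripper": -1},{"xyz": [0,0,0.4],"turn": [0,0,0],"gripper": -1},{"xyz": [0,0,0.3],"turn": [0,0,0],"gripper": -1},{"xyz": [0,0,0.2],"turn": [0,0,0],"gripper": -1},{"xyz": [0,0,0.2],"turn": [0,0,0],"gripper": -1},{"xyz": [0,0,0],"turn": [0,0,0],"gripper": -1},{"xyz": [0,0,0],"turn": [0,0,0],"gripper": -1}]}}

```text
time_s: 6.17
position: [0.63, 0.1655, 0.0551]
tool_rot: [[-0.0, 1.0, 0.0], [1.0, 0.0, -0.0], [-0.0, 0.0, -1.0]]
ft_force: [1.3, 0.3, -0.3]
grip_width: 0.0198
```

```bash
cat >> h.py <<'E'
def look(name,c,w=100,h=75,f=6):
    im,d=cams.get_image("side");u,v=map(int,w2px("side",c))
    cv2.imwrite(f"pics/{name}.png",cv2.resize(im[v-h//2:v+h//2,u-w//2:u+w//2,::-1],None,fx=f,fy=f,interpolation=2))
    s=env.observe();print(s["time_s"],s["position"],s["grip_width"],s["ft_force"])
E
python3 -c "
from h import *
look('s4',(.631,.165,.03))"
```

```text
6.2167 [0.63020204 0.16556669 0.05569092] 0.01927222066081914 [ 0.17272513 -0.74529554 -0.94403108]
```

View pics/s4.png

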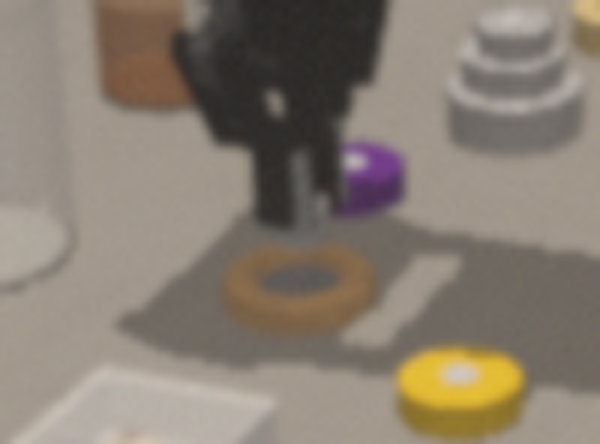

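Aligned over the cup, with the disc about 28 mm above the recess floor. Lowering.

>>> {"op": "step_arm", "data": {"steps": [{"xyz": [0,0,0.15],"turn": [0,0,0],"gripper": -1},{"xyz": [0,0,0.15],"turn": [0,0,0],"gripper": -1},{"xyz": [0,0,0.1],"turn": [0,0,0],"gripper": -1},{"xyz": [0,0,0.05],"turn": [0,0,0],"gripper": -1},{"xyz": [0,0,0],"turn": [0,0,0],"gripper": -1},{"xyz": [0,0,0],"turn": [0,0,0],"gripper": -1}]}}

```text
time_s: 6.72
position: [0.6299, 0.1657, 0.0371]
tool_rot: [[-0.0, 1.0, 0.0], [1.0, 0.0, 0.0], [0.0, 0.0, -1.0]]
ft_force: [-0.2, -0.2, -0.4]
grip_width: 0.0193
```

>>> {"op": "step_arm", "data": {"steps": [{"xyz": [0,0,0.025],"turn": [0,0,0],"gripper": -1},{"xyz": [0,0,0],"turn": [0,0,0],"gripper": -1},{"xyz": [0,0,0],"turn": [0,0,0],"gripper": -1}]}}

```text
time_s: 6.97
position: [0.63, 0.1656, 0.0363]
tool_rot: [[-0.0, 1.0, 0.001], [1.0, 0.0, 0.0], [0.0, 0.001, -1.0]]
ft_force: [0.4, -0.1, -0.1]
grip_width: 0.0193
```

>>> {"op": "step_arm", "data": {"steps": [{"xyz": [0,0,0.025],"turn": [0,0,0],"gripper": -1},{"xyz": [0,0,0],"turn": [0,0,0],"gripper": -1},{"xyz": [0,0,0],"turn": [0,0,0],"gripper": -1}]}}

```text
time_s: 7.22
position: [0.6301, 0.1657, 0.0362]
tool_rot: [[-0.0, 1.0, 0.001], [1.0, 0.0, 0.0], [0.0, 0.001, -1.0]]
ft_force: [-2.0, -0.5, 7.4]
grip_width: 0.0193
```

Contact: 7 N. Releasing and lifting, then back over the stack.

>>> {"op": "step_arm", "data": {"steps": [{"xyz": [0,0,0],"turn": [0,0,0],"gripper": -0.5},{"xyz": [0,0,0],"turn": [0,0,0],"gripper": -0.4},{"xyz": [0,0,0],"turn": [0,0,0],"gripper": -0.3},{"xyz": [0,0,0],"turn": [0,0,0],"gripper": -0.2},{"xyz": [0,0,0],"turn": [0,0,0],"gripper": -0.1},{"xyz": [0,0,0],"turn": [0,0,0],"gripper": 0.0},{"xyz": [0,0,-0.3],"turn": [0,0,0],"gripper": 0.0},{"xyz": [0,0,-0.6],"turn": [0,0,0],"gripper": 0.2},{"xyz": [0,0,-0.6],"turn": [0,0,0],"gripper": 0.3},{"xyz": [0,0,-0.5],"turn": [0,0,0],"gripper": 0.3}]}}

```text
time_s: 8.05
position: [0.6301, 0.1657, 0.1176]
tool_rot: [[-0.0, 1.0, 0.002], [1.0, 0.0, 0.0], [0.0, 0.002, -1.0]]
ft_force: [-0.2, 0.7, 0.5]
grip_width: 0.0554
```

```bash
cat >> h.py <<'E'
def stack(layers):
    d=cams.get_image("top")[1];P,u,v=cloud("top",d,370,412,158,200)
    for nm,z in layers:
        m=(abs(P[:,2]-z)<.005)&(np.hypot(P[:,0]-.631,P[:,1]+.02)<.05); 
        if m.sum()<5: print(nm,m.sum());continue
        (a,b),r=cv2.minEnclosingCircle(P[m,:2].astype(np.float32));print(nm,m.sum(),round(a,4),round(b,4),round(r,4),P[m,2].mean())
def disc(c,z,r):
    "disc seen in the top view near c, top at z"
    d=cams.get_image("top")[1];u,v=map(int,w2px("top",(*c,z)));P,_,_=cloud("top",d,u-30,u+30,v-30,v+30)
    m=(abs(P[:,2]-z)<.005)&(np.hypot(P[:,0]-c[0],P[:,1]-c[1])<r*1.2);Q=P[m]
    if len(Q)<5: print("few",len(Q));return
    (a,b),rr=cv2.minEnclosingCircle(Q[:,:2].astype(np.float32));A=np.c_[Q[:,:2]-c,np.ones(len(Q))]
    print("disc",len(Q),round(a,4),round(b,4),round(rr,4),"z",Q[:,2].mean(),"tilt",np.linalg.lstsq(A,Q[:,2],rcond=None)[0][:2])
E
python3 -c "
from h import *
stack([('small',.0525),('medium',.0385),('large',.023)])
disc((.631,.165),.026,.011)
look('s5',(.631,.165,.03))"
```

```text
small 154 0.6307 -0.0195 0.0169 0.051157655798583355
medium 118 0.6325 -0.0213 0.0228 0.037426165026287775
large 178 0.6319 -0.0199 0.0299 0.021693281057291167
few 0
8.2 [0.63053847 0.16573006 0.11752157] 0.05559195589953967 [ 0.25033825  0.15462066 -0.45290336]
```

View pics/s5.png

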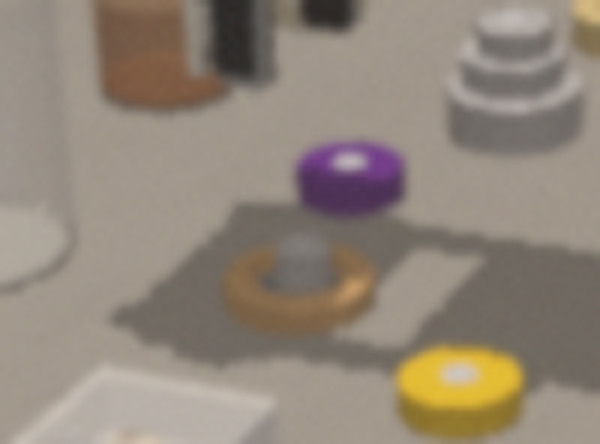

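The tiny weight stands flat and centred in its cup. Next, the small weight.

>>> {"op": "step_arm", "data": {"steps": [{"xyz": [-0.578,0,0],"turn": [0,0,0],"gripper": 0.3},{"xyz": [-0.578,0,0],"turn": [0,0,0],"gripper": 0.3},{"xyz": [-0.578,0,0],"turn": [0,0,0],"gripper": 0.3},{"xyz": [-0.578,0,0],"turn": [0,0,0],"gripper": 0.3},{"xyz": [-0.578,0,0],"turn": [0,0,0],"gripper": 0.3},{"xyz": [-0.578,0,0],"turn": [0,0,0],"gripper": 0.3},{"xyz": [-0.578,0,0],"turn": [0,0,0],"gripper": 0.3},{"xyz": [-0.578,0,0],"turn": [0,0,0],"gripper": 0.3},{"xyz": [0,0,0],"turn": [0,0,0],"gripper": 0.3},{"xyz": [0,0,0.3],"turn": [0,0,0],"gripper": 0.3},{"xyz": [0,0,0.3],"turn": [0,0,0],"gripper": 0.3},{"xyz": [0,0,0.3],"turn": [0,0,0],"gripper": 0.2},{"xyz": [0,0,0.3],"turn": [0,0,0],"gripper": 0.2},{"xyz": [0,0,0.15],"turn": [0,0,0],"gripper": 0.2},{"xyz": [0,0,0],"turn": [0,0,0],"gripper": 0.2},{"xyz": [0,0,0],"turn": [0,0,0],"gripper": 0.1}]}}

```text
time_s: 9.53
position: [0.6298, -0.019, 0.061]
tool_rot: [[-0.001, 1.0, -0.001], [1.0, 0.001, 0.0], [0.0, -0.001, -1.0]]
ft_force: [0.6, -1.0, 0.8]
grip_width: 0.0469
```

>>> {"op": "step_arm", "data": {"steps": [{"xyz": [0,0,-0.06],"turn": [0,0,0],"gripper": 0.0},{"xyz": [0,0,0],"turn": [0,0,0],"gripper": -0.1},{"xyz": [0,0,0],"turn": [0,0,0],"gripper": -0.2},{"xyz": [0,0,0],"turn": [0,0,0],"gripper": -0.3},{"xyz": [0,0,0],"turn": [0,0,0],"gripper": -0.4},{"xyz": [0,0,0],"turn": [0,0,0],"gripper": -1},{"xyz": [0,0,0],"turn": [0,0,0],"gripper": -1},{"xyz": [0,0,0],"turn": [0,0,0],"gripper": -1},{"xyz": [0,0,0],"turn": [0,0,0],"gripper": -1}]}}

```text
time_s: 10.28
position: [0.6303, -0.0194, 0.0647]
tool_rot: [[-0.0, 1.0, 0.002], [1.0, 0.0, -0.0], [-0.0, 0.002, -1.0]]
ft_force: [-1.2, -1.1, 5.9]
grip_width: 0.031
```

>>> {"op": "step_arm", "data": {"steps": [{"xyz": [0,0,-0.1],"turn": [0,0,0],"gripper": -1},{"xyz": [0,0,-0.2],"turn": [0,0,0],"gripper": -1},{"xyz": [0,0,-0.4],"turn": [0,0,0],"gripper": -1},{"xyz": [0,0,-0.5],"turn": [0,0,0],"gripper": -1},{"xyz": [0,0,-0.4],"turn": [0,0,0],"gripper": -1},{"xyz": [0,0,0],"turn": [0,0,0],"gripper": -1},{"xyz": [0,0,0],"turn": [0,0,0],"gripper": -1}]}}

```text
time_s: 10.87
position: [0.63, -0.0193, 0.1282]
tool_rot: [[-0.0, 1.0, 0.002], [1.0, 0.0, -0.0], [-0.0, 0.002, -1.0]]
ft_force: [-0.5, 0.5, -1.5]
grip_width: 0.0311
```

```bash
python3 -c "
from h import *
look('s6',(.631,-.02,.07),130,120,5)"
```

```text
10.9167 [ 0.62954209 -0.01923818  0.12701787] 0.031127269336934642 [-0.70106171  0.40591376 -1.67751247]
```

View pics/s6.png

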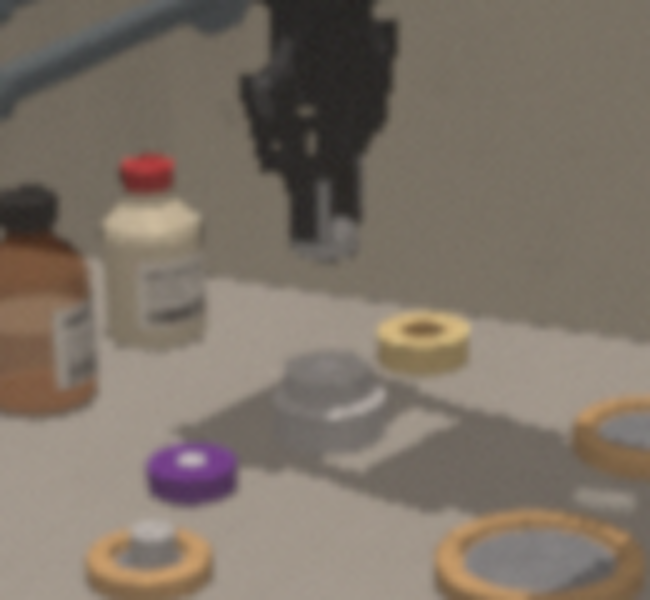

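The small weight is held level. Carrying it to its cup.

>>> {"op": "step_arm", "data": {"steps": [{"xyz": [0.4,-0.25,0],"turn": [0,0,0],"gripper": -1},{"xyz": [0.65,-0.41,0],"turn": [0,0,0],"gripper": -1},{"xyz": [0.65,-0.41,0],"turn": [0,0,0],"gripper": -1},{"xyz": [0.65,-0.41,0],"turn": [0,0,0],"gripper": -1},{"xyz": [0.65,-0.41,0],"turn": [0,0,0],"gripper": -1},{"xyz": [0.65,-0.41,0],"turn": [0,0,0],"gripper": -1},{"xyz": [0.65,-0.41,0],"turn": [0,0,0],"gripper": -1},{"xyz": [0.65,-0.41,0],"turn": [0,0,0],"gripper": -1},{"xyz": [0.65,-0.41,0],"turn": [0,0,0],"gripper": -1},{"xyz": [0.65,-0.41,0],"turn": [0,0,0],"gripper": -1},{"xyz": [0.65,-0.41,0],"turn": [0,0,0],"gripper": -1},{"xyz": [0.65,-0.41,0],"turn": [0,0,0],"gripper": -1},{"xyz": [0.25,-0.14,0],"turn": [0,0,0],"gripper": -1},{"xyz": [0,0,0.2],"turn": [0,0,0],"gripper": -1},{"xyz": [0,0,0.4],"turn": [0,0,0],"gripper": -1},{"xyz": [0,0,0.5],"turn": [0,0,0],"gripper": -1},{"xyz": [0,0,0.4],"turn": [0,0,0],"gripper": -1},{"xyz": [0,0,0.2],"turn": [0,0,0],"gripper": -1},{"xyz": [0,0,0],"turn": [0,0,0],"gripper": -1},{"xyz": [0,0,0],"turn": [0,0,0],"gripper": -1}]}}

```text
time_s: 12.58
position: [0.4342, 0.2921, 0.0592]
tool_rot: [[0.0, 1.0, -0.001], [1.0, -0.0, -0.0], [-0.0, -0.001, -1.0]]
ft_force: [0.0, -0.5, -0.7]
grip_width: 0.0312
```

>>> {"op": "step_arm", "data": {"steps": [{"xyz": [0,0,0.2],"turn": [0,0,0],"gripper": -1},{"xyz": [0,0,0.15],"turn": [0,0,0],"gripper": -1},{"xyz": [0,0,0.1],"turn": [0,0,0],"gripper": -1},{"xyz": [0,0,0.05],"turn": [0,0,0],"gripper": -1},{"xyz": [0,0,0.05],"turn": [0,0,0],"gripper": -1},{"xyz": [0,0,0],"turn": [0,0,0],"gripper": -1},{"xyz": [0,0,0],"turn": [0,0,0],"gripper": -1}]}}

```text
time_s: 13.17
position: [0.4338, 0.2927, 0.0376]
tool_rot: [[-0.0, 1.0, 0.0], [1.0, 0.0, 0.0], [0.0, 0.0, -1.0]]
ft_force: [0.3, 0.0, -1.0]
grip_width: 0.0314
```

>>> {"op": "step_arm", "data": {"steps": [{"xyz": [0,0,0.03],"turn": [0,0,0],"gripper": -1},{"xyz": [0,0,0.02],"turn": [0,0,0],"gripper": -1},{"xyz": [0,0,0.02],"turn": [0,0,0],"gripper": -1},{"xyz": [0,0,0],"turn": [0,0,0],"gripper": -1},{"xyz": [0,0,0],"turn": [0,0,0],"gripper": -1}]}}

```text
time_s: 13.58
position: [0.4339, 0.2927, 0.0352]
tool_rot: [[-0.0, 1.0, 0.001], [1.0, 0.0, 0.0], [0.0, 0.001, -1.0]]
ft_force: [-1.9, -0.4, 5.1]
grip_width: 0.0312
```

Contact again. Releasing.

>>> {"op": "step_arm", "data": {"steps": [{"xyz": [0,0,0],"turn": [0,0,0],"gripper": -0.25},{"xyz": [0,0,0],"turn": [0,0,0],"gripper": -0.15},{"xyz": [0,0,0],"turn": [0,0,0],"gripper": -0.05},{"xyz": [0,0,0],"turn": [0,0,0],"gripper": 0.05},{"xyz": [0,0,0],"turn": [0,0,0],"gripper": 0.15},{"xyz": [0,0,0],"turn": [0,0,0],"gripper": 0.25},{"xyz": [0,0,-0.3],"turn": [0,0,0],"gripper": 0.25},{"xyz": [0,0,-0.6],"turn": [0,0,0],"gripper": 0.4},{"xyz": [0,0,-0.6],"turn": [0,0,0],"gripper": 0.5},{"xyz": [0,0,-0.5],"turn": [0,0,0],"gripper": 0.5}]}}

```text
time_s: 14.42
position: [0.4339, 0.2927, 0.1161]
tool_rot: [[-0.0, 1.0, 0.0], [1.0, 0.0, 0.0], [0.0, 0.0, -1.0]]
ft_force: [0.5, 0.0, 0.4]
grip_width: 0.064
```

```bash
python3 -c "
from h import *
stack([('medium',.0385),('large',.023)])
disc((.631,.165),.026,.011)
look('s7',(.434,.2925,.03))"
```

```text
medium 279 0.6323 -0.0202 0.0228 0.037187910291451
large 173 0.6319 -0.0197 0.0304 0.02174105561754138
disc 67 0.6302 0.1637 0.0107 z 0.024788732145061904 tilt [0.02869317 0.06209112]
14.5667 [0.43428497 0.29283056 0.11582327] 0.06402395209960046 [ 0.02147556  0.14877495 -0.68896044]
```

View pics/s7.png

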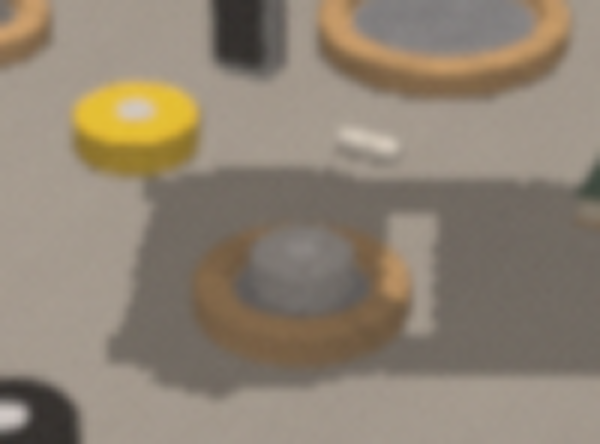

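The small weight is flat and centred in its cup, and the tiny one measures within 2 mm of its cup's middle. Next, the medium weight.

>>> {"op": "step_arm", "data": {"steps": [{"xyz": [-0.65,0.41,0],"turn": [0,0,0],"gripper": 0.6},{"xyz": [-0.65,0.41,0],"turn": [0,0,0],"gripper": 0.6},{"xyz": [-0.65,0.41,0],"turn": [0,0,0],"gripper": 0.6},{"xyz": [-0.65,0.41,0],"turn": [0,0,0],"gripper": 0.6},{"xyz": [-0.65,0.41,0],"turn": [0,0,0],"gripper": 0.6},{"xyz": [-0.65,0.41,0],"turn": [0,0,0],"gripper": 0.6},{"xyz": [-0.65,0.41,0],"turn": [0,0,0],"gripper": 0.6},{"xyz": [-0.65,0.41,0],"turn": [0,0,0],"gripper": 0.6},{"xyz": [-0.65,0.41,0],"turn": [0,0,0],"gripper": 0.6},{"xyz": [-0.65,0.41,0],"turn": [0,0,0],"gripper": 0.6},{"xyz": [-0.65,0.41,0],"turn": [0,0,0],"gripper": 0.6},{"xyz": [-0.65,0.42,0],"turn": [0,0,0],"gripper": 0.6},{"xyz": [0,0,0],"turn": [0,0,0],"gripper": 0.6},{"xyz": [0,0,0.3],"turn": [0,0,0],"gripper": 0.6},{"xyz": [0,0,0.4],"turn": [0,0,0],"gripper": 0.6},{"xyz": [0,0,0.3],"turn": [0,0,0],"gripper": 0.6},{"xyz": [0,0,0.3],"turn": [0,0,0],"gripper": 0.6},{"xyz": [0,0,0.3],"turn": [0,0,0],"gripper": 0.5},{"xyz": [0,0,0],"turn": [0,0,0],"gripper": 0.5},{"xyz": [0,0,0],"turn": [0,0,0],"gripper": 0.4}], "squeeze": 60}}

```text
time_s: 16.23
position: [0.6304, -0.019, 0.0495]
tool_rot: [[-0.0, 1.0, -0.003], [1.0, 0.0, 0.001], [0.001, -0.003, -1.0]]
ft_force: [-0.4, 0.2, 0.5]
grip_width: 0.06
```

>>> {"op": "step_arm", "data": {"steps": [{"xyz": [0,0.02,0.03],"turn": [0,0,0],"gripper": 0.3},{"xyz": [0,0,0],"turn": [0,0,0],"gripper": 0.2},{"xyz": [0,0,0],"turn": [0,0,0],"gripper": 0.1},{"xyz": [0,0,0],"turn": [0,0,0],"gripper": 0.0},{"xyz": [0,0,0],"turn": [0,0,0],"gripper": -0.1},{"xyz": [0,0,0],"turn": [0,0,0],"gripper": -1},{"xyz": [0,0,0],"turn": [0,0,0],"gripper": -1},{"xyz": [0,0,0],"turn": [0,0,0],"gripper": -1},{"xyz": [0,0,0],"turn": [0,0,0],"gripper": -1}]}}

```text
time_s: 16.98
position: [0.6322, -0.0194, 0.0508]
tool_rot: [[-0.0, 1.0, 0.002], [1.0, 0.0, -0.001], [-0.001, 0.002, -1.0]]
ft_force: [-1.0, 0.0, 6.3]
grip_width: 0.0418
```

>>> {"op": "step_arm", "data": {"steps": [{"xyz": [0,0,0],"turn": [0,0,0],"gripper": 0.1},{"xyz": [0,0,0],"turn": [0,0,0],"gripper": 0.2},{"xyz": [0,0,0],"turn": [0,0,0],"gripper": 0.25},{"xyz": [0,0,0],"turn": [0,0,0],"gripper": 0.25},{"xyz": [0,0,0.07],"turn": [0,0,0],"gripper": 0.25},{"xyz": [0,0,0],"turn": [0,0,0],"gripper": 0.15},{"xyz": [0,0,0],"turn": [0,0,0],"gripper": 0.1},{"xyz": [0,0,0],"turn": [0,0,0],"gripper": 0.0},{"xyz": [0,0,0],"turn": [0,0,0],"gripper": -0.1},{"xyz": [0,0,0],"turn": [0,0,0],"gripper": -1},{"xyz": [0,0,0],"turn": [0,0,0],"gripper": -1},{"xyz": [0,0,0],"turn": [0,0,0],"gripper": -1}]}}

```text
time_s: 17.98
position: [0.632, -0.0194, 0.0471]
tool_rot: [[-0.0, 1.0, 0.0], [1.0, 0.0, -0.0], [-0.0, 0.0, -1.0]]
ft_force: [-1.0, -1.0, 5.0]
grip_width: 0.0431
```

>>> {"op": "step_arm", "data": {"steps": [{"xyz": [0,0,-0.1],"turn": [0,0,0],"gripper": -1},{"xyz": [0,0,-0.2],"turn": [0,0,0],"gripper": -1},{"xyz": [0,0,-0.4],"turn": [0,0,0],"gripper": -1},{"xyz": [0,0,-0.5],"turn": [0,0,0],"gripper": -1},{"xyz": [0,0,-0.4],"turn": [0,0,0],"gripper": -1},{"xyz": [0,0,0],"turn": [0,0,0],"gripper": -1},{"xyz": [0,0,0],"turn": [0,0,0],"gripper": -1}]}}

```text
time_s: 18.57
position: [0.632, -0.0193, 0.1111]
tool_rot: [[-0.0, 1.0, 0.001], [1.0, 0.0, -0.0], [-0.0, 0.001, -1.0]]
ft_force: [-0.4, -0.1, -2.3]
grip_width: 0.0427
```

```bash
python3 -c "
from h import *
look('s8',(.631,-.02,.06),100,100,5)"
```

```text
18.6167 [ 0.63153765 -0.01923378  0.11003188] 0.04250589425511764 [-0.47724426  0.13113233 -2.82284766]
```

View pics/s8.png

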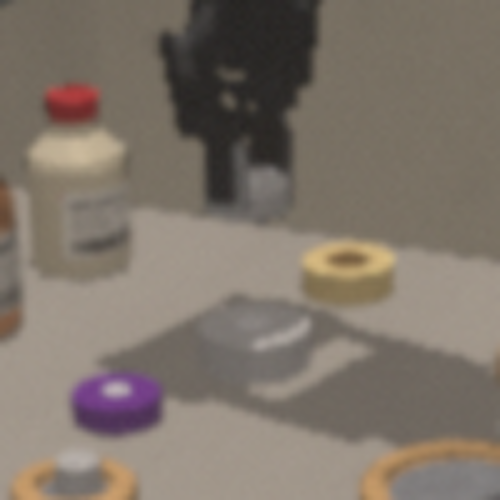

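Held level. Carrying the medium weight to its cup.

>>> {"op": "step_arm", "data": {"steps": [{"xyz": [-0.1,-0.3,0],"turn": [0,0,0],"gripper": -1},{"xyz": [-0.16,-0.55,0],"turn": [0,0,0],"gripper": -1},{"xyz": [-0.16,-0.55,0],"turn": [0,0,0],"gripper": -1},{"xyz": [-0.16,-0.55,0],"turn": [0,0,0],"gripper": -1},{"xyz": [-0.16,-0.55,0],"turn": [0,0,0],"gripper": -1},{"xyz": [-0.16,-0.55,0],"turn": [0,0,0],"gripper": -1},{"xyz": [-0.16,-0.55,0],"turn": [0,0,0],"gripper": -1},{"xyz": [-0.12,-0.52,0],"turn": [0,0,0],"gripper": -1},{"xyz": [0,0,0.2],"turn": [0,0,0],"gripper": -1},{"xyz": [0,0,0.4],"turn": [0,0,0],"gripper": -1},{"xyz": [0,0,0.4],"turn": [0,0,0],"gripper": -1},{"xyz": [0,0,0.3],"turn": [0,0,0],"gripper": -1},{"xyz": [0,0,0.2],"turn": [0,0,0],"gripper": -1},{"xyz": [0,0,0],"turn": [0,0,0],"gripper": -1},{"xyz": [0,0,0],"turn": [0,0,0],"gripper": -1}]}}

```text
time_s: 19.87
position: [0.4671, -0.0664, 0.0502]
tool_rot: [[-0.0, 1.0, -0.001], [1.0, 0.0, 0.001], [0.001, -0.001, -1.0]]
ft_force: [-0.3, -0.1, -2.0]
grip_width: 0.0425
```

>>> {"op": "step_arm", "data": {"steps": [{"xyz": [0,0,0.15],"turn": [0,0,0],"gripper": -1},{"xyz": [0,0,0.1],"turn": [0,0,0],"gripper": -1},{"xyz": [0,0,0.05],"turn": [0,0,0],"gripper": -1},{"xyz": [0,0,0.05],"turn": [0,0,0],"gripper": -1},{"xyz": [0,0,0.02],"turn": [0,0,0],"gripper": -1},{"xyz": [0,0,0],"turn": [0,0,0],"gripper": -1},{"xyz": [0,0,0],"turn": [0,0,0],"gripper": -1}]}}

```text
time_s: 20.45
position: [0.4672, -0.0666, 0.036]
tool_rot: [[-0.0, 1.0, 0.0], [1.0, 0.0, -0.0], [-0.0, 0.0, -1.0]]
ft_force: [-0.2, 0.2, -1.6]
grip_width: 0.0432
```

>>> {"op": "step_arm", "data": {"steps": [{"xyz": [0,0,0.03],"turn": [0,0,0],"gripper": -1},{"xyz": [0,0,0.02],"turn": [0,0,0],"gripper": -1},{"xyz": [0,0,0.02],"turn": [0,0,0],"gripper": -1},{"xyz": [0,0,0],"turn": [0,0,0],"gripper": -1},{"xyz": [0,0,0],"turn": [0,0,0],"gripper": -1}]}}

```text
time_s: 20.87
position: [0.4671, -0.0666, 0.0331]
tool_rot: [[-0.0, 1.0, 0.0], [1.0, 0.0, -0.0], [-0.0, 0.0, -1.0]]
ft_force: [-0.6, 0.3, -0.9]
grip_width: 0.0427
```

>>> {"op": "step_arm", "data": {"steps": [{"xyz": [0,0,0.02],"turn": [0,0,0],"gripper": -1},{"xyz": [0,0,0],"turn": [0,0,0],"gripper": -1},{"xyz": [0,0,0],"turn": [0,0,0],"gripper": -1}]}}

```text
time_s: 21.12
position: [0.4672, -0.0666, 0.033]
tool_rot: [[-0.0, 1.0, 0.001], [1.0, 0.0, -0.0], [-0.0, 0.001, -1.0]]
ft_force: [-1.9, 1.1, 9.3]
grip_width: 0.0428
```

Contact at the expected height. Releasing.

>>> {"op": "step_arm", "data": {"steps": [{"xyz": [0,0,0],"turn": [0,0,0],"gripper": 0.05},{"xyz": [0,0,0],"turn": [0,0,0],"gripper": 0.15},{"xyz": [0,0,0],"turn": [0,0,0],"gripper": 0.25},{"xyz": [0,0,0],"turn": [0,0,0],"gripper": 0.35},{"xyz": [0,0,0],"turn": [0,0,0],"gripper": 0.45},{"xyz": [0,0,0],"turn": [0,0,0],"gripper": 0.5},{"xyz": [0,0,-0.3],"turn": [0,0,0],"gripper": 0.5},{"xyz": [0,0,-0.6],"turn": [0,0,0],"gripper": 0.7},{"xyz": [0,0,-0.6],"turn": [0,0,0],"gripper": 0.8},{"xyz": [0,0,-0.5],"turn": [0,0,0],"gripper": 0.8}]}}

```text
time_s: 21.95
position: [0.4672, -0.0666, 0.1137]
tool_rot: [[-0.0, 1.0, 0.0], [1.0, 0.0, -0.0], [-0.0, 0.0, -1.0]]
ft_force: [-0.1, 0.2, -0.1]
grip_width: 0.0771
```

```bash
python3 -c "
from h import *
stack([('large',.023)])
disc((.631,.165),.026,.011);disc((.434,.2925),.023,.017)
look('s9',(.467,-.0666,.03))"
```

```text
large 469 0.6318 -0.0193 0.03 0.02172623550815255
disc 67 0.6304 0.1638 0.0107 z 0.024265528056771467 tilt [ 0.00117981 -0.00358925]
disc 184 0.4348 0.2914 0.0169 z 0.02175606634803311 tilt [0.00639547 0.00942424]
22.15 [ 0.46701943 -0.06652752  0.1122097 ] 0.07677256182799828 [-0.12126271  0.50046165 -0.56162195]
```

View pics/s9.png

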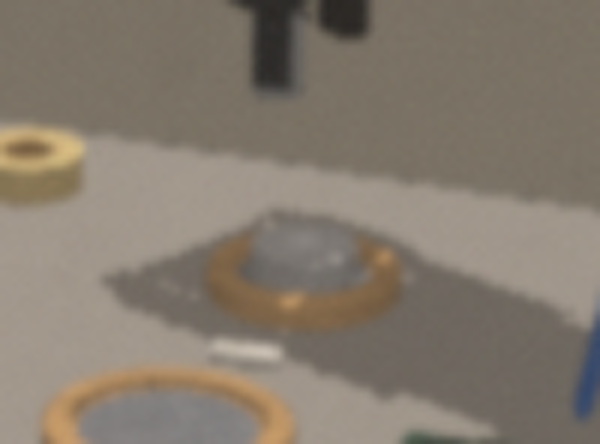

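The medium weight lies in its cup. Tiny and small are still flat. Now the large weight.

>>> {"op": "step_arm", "data": {"steps": [{"xyz": [0.15,0.52,0],"turn": [0,0,0],"gripper": 0.8},{"xyz": [0.15,0.52,0],"turn": [0,0,0],"gripper": 0.8},{"xyz": [0.15,0.52,0],"turn": [0,0,0],"gripper": 0.8},{"xyz": [0.15,0.52,0],"turn": [0,0,0],"gripper": 0.8},{"xyz": [0.15,0.52,0],"turn": [0,0,0],"gripper": 0.8},{"xyz": [0.15,0.52,0],"turn": [0,0,0],"gripper": 0.8},{"xyz": [0.15,0.52,0],"turn": [0,0,0],"gripper": 0.8},{"xyz": [0.13,0.48,0],"turn": [0,0,0],"gripper": 0.8},{"xyz": [0,0,0],"turn": [0,0,0],"gripper": 0.8},{"xyz": [0,0,0.4],"turn": [0,0,0],"gripper": 0.8},{"xyz": [0,0,0.4],"turn": [0,0,0],"gripper": 0.8},{"xyz": [0,0,0.4],"turn": [0,0,0],"gripper": 0.8},{"xyz": [0,0,0.3],"turn": [0,0,0],"gripper": 0.8},{"xyz": [0,0,0.2],"turn": [0,0,0],"gripper": 0.8},{"xyz": [0,0,0],"turn": [0,0,0],"gripper": 0.8},{"xyz": [0,0,0],"turn": [0,0,0],"gripper": 0.8}], "squeeze": 80}}

```text
time_s: 23.48
position: [0.6315, -0.0194, 0.0438]
tool_rot: [[-0.0, 1.0, -0.001], [1.0, 0.0, 0.0], [0.0, -0.001, -1.0]]
ft_force: [0.6, -0.4, -0.0]
grip_width: 0.0769
```

>>> {"op": "step_arm", "data": {"steps": [{"xyz": [0,0,0.2],"turn": [0,0,0],"gripper": 0.8},{"xyz": [0,0,0.15],"turn": [0,0,0],"gripper": 0.8},{"xyz": [0,0,0.1],"turn": [0,0,0],"gripper": 0.8},{"xyz": [0,0,0],"turn": [0,0,0],"gripper": 0.7},{"xyz": [0,0,0],"turn": [0,0,0],"gripper": 0.6},{"xyz": [0,0,0],"turn": [0,0,0],"gripper": 0.5},{"xyz": [0,0,0],"turn": [0,0,0],"gripper": 0.4},{"xyz": [0,0,0],"turn": [0,0,0],"gripper": 0.3},{"xyz": [0,0,0],"turn": [0,0,0],"gripper": 0.2},{"xyz": [0,0,0],"turn": [0,0,0],"gripper": -1},{"xyz": [0,0,0],"turn": [0,0,0],"gripper": -1},{"xyz": [0,0,0],"turn": [0,0,0],"gripper": -1},{"xyz": [0,0,0],"turn": [0,0,0],"gripper": -1}]}}

```text
time_s: 24.57
position: [0.6321, -0.0195, 0.0274]
tool_rot: [[-0.0, 1.0, 0.001], [1.0, 0.0, -0.0], [-0.0, 0.001, -1.0]]
ft_force: [-2.6, -0.4, 6.2]
grip_width: 0.0566
```

>>> {"op": "step_arm", "data": {"steps": [{"xyz": [0,0,-0.1],"turn": [0,0,0],"gripper": -1},{"xyz": [0,0,-0.2],"turn": [0,0,0],"gripper": -1},{"xyz": [0,0,-0.4],"turn": [0,0,0],"gripper": -1},{"xyz": [0,0,-0.5],"turn": [0,0,0],"gripper": -1},{"xyz": [0,0,-0.4],"turn": [0,0,0],"gripper": -1},{"xyz": [0,0,0],"turn": [0,0,0],"gripper": -1},{"xyz": [0,0,0],"turn": [0,0,0],"gripper": -1}]}}

```text
time_s: 25.15
position: [0.6319, -0.0193, 0.0906]
tool_rot: [[-0.0, 1.0, 0.001], [1.0, 0.0, -0.0], [-0.0, 0.001, -1.0]]
ft_force: [-1.0, -0.5, -7.1]
grip_width: 0.0565
```

```bash
python3 -c "
from h import *
look('s10',(.631,-.02,.06),100,100,5)"
```

```text
25.2 [ 0.63135678 -0.01917344  0.08948138] 0.0560491725202309 [ 0.18143413 -0.02604387 -6.26921632]
```

View pics/s10.png

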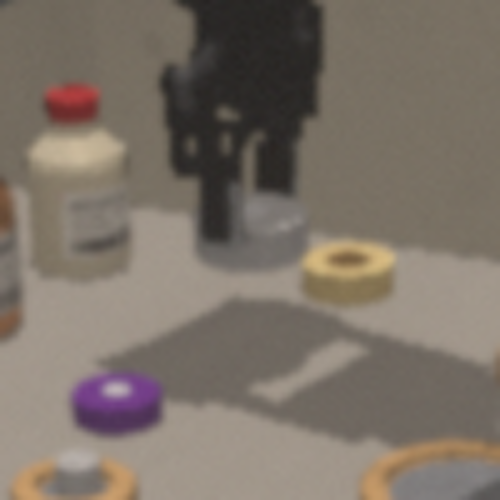

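Held level. To the large cup.

>>> {"op": "step_arm", "data": {"steps": [{"xyz": [0.2,-0.3,0],"turn": [0,0,0],"gripper": -1},{"xyz": [0.35,-0.5,0],"turn": [0,0,0],"gripper": -1},{"xyz": [0.35,-0.5,0],"turn": [0,0,0],"gripper": -1},{"xyz": [0.35,-0.5,0],"turn": [0,0,0],"gripper": -1},{"xyz": [0.35,-0.5,0],"turn": [0,0,0],"gripper": -1},{"xyz": [0.35,-0.5,0],"turn": [0,0,0],"gripper": -1},{"xyz": [0.35,-0.5,0],"turn": [0,0,0],"gripper": -1},{"xyz": [0.35,-0.5,0],"turn": [0,0,0],"gripper": -1},{"xyz": [0.2,-0.38,0],"turn": [0,0,0],"gripper": -1},{"xyz": [0,0,0.2],"turn": [0,0,0],"gripper": -1},{"xyz": [0,0,0.3],"turn": [0,0,0],"gripper": -1},{"xyz": [0,0,0.3],"turn": [0,0,0],"gripper": -1},{"xyz": [0,0,0.2],"turn": [0,0,0],"gripper": -1},{"xyz": [0,0,0],"turn": [0,0,0],"gripper": -1},{"xyz": [0,0,0],"turn": [0,0,0],"gripper": -1}]}}

```text
time_s: 26.45
position: [0.4646, 0.0945, 0.0497]
tool_rot: [[-0.0, 1.0, -0.002], [1.0, 0.0, 0.0], [0.0, -0.002, -1.0]]
ft_force: [-0.4, -0.2, -5.1]
grip_width: 0.0561
```

>>> {"op": "step_arm", "data": {"steps": [{"xyz": [0,0,0.1],"turn": [0,0,0],"gripper": -1},{"xyz": [0,0,0.08],"turn": [0,0,0],"gripper": -1},{"xyz": [0,0,0.05],"turn": [0,0,0],"gripper": -1},{"xyz": [0,0,0.04],"turn": [0,0,0],"gripper": -1},{"xyz": [0,0,0.02],"turn": [0,0,0],"gripper": -1},{"xyz": [0,0,0],"turn": [0,0,0],"gripper": -1},{"xyz": [0,0,0],"turn": [0,0,0],"gripper": -1}]}}

```text
time_s: 27.03
position: [0.4647, 0.0946, 0.0388]
tool_rot: [[-0.0, 1.0, 0.0], [1.0, 0.0, -0.0], [-0.0, 0.0, -1.0]]
ft_force: [0.2, 0.9, -5.2]
grip_width: 0.0563
```

>>> {"op": "step_arm", "data": {"steps": [{"xyz": [0,0,0.03],"turn": [0,0,0],"gripper": -1},{"xyz": [0,0,0.02],"turn": [0,0,0],"gripper": -1},{"xyz": [0,0,0],"turn": [0,0,0],"gripper": -1},{"xyz": [0,0,0],"turn": [0,0,0],"gripper": -1}]}}

```text
time_s: 27.37
position: [0.4647, 0.0946, 0.0367]
tool_rot: [[-0.0, 1.0, -0.0], [1.0, 0.0, -0.0], [-0.0, -0.0, -1.0]]
ft_force: [0.4, -0.1, -5.6]
grip_width: 0.0561
```

>>> {"op": "step_arm", "data": {"steps": [{"xyz": [0,0,0.02],"turn": [0,0,0],"gripper": -1},{"xyz": [0,0,0],"turn": [0,0,0],"gripper": -1},{"xyz": [0,0,0],"turn": [0,0,0],"gripper": -1}]}}

```text
time_s: 27.62
position: [0.4647, 0.0946, 0.0365]
tool_rot: [[-0.0, 1.0, 0.001], [1.0, 0.0, -0.0], [-0.0, 0.001, -1.0]]
ft_force: [-3.0, -0.7, 4.9]
grip_width: 0.0561
```

Contact. Releasing fully and lifting.

>>> {"op": "step_arm", "data": {"steps": [{"xyz": [0,0,0],"turn": [0,0,0],"gripper": 0.35},{"xyz": [0,0,0],"turn": [0,0,0],"gripper": 0.45},{"xyz": [0,0,0],"turn": [0,0,0],"gripper": 0.55},{"xyz": [0,0,0],"turn": [0,0,0],"gripper": 0.65},{"xyz": [0,0,0],"turn": [0,0,0],"gripper": 0.8},{"xyz": [0,0,0],"turn": [0,0,0],"gripper": 0.9},{"xyz": [0,0,0],"turn": [0,0,0],"gripper": 0.9},{"xyz": [0,0,-0.3],"turn": [0,0,0],"gripper": 0.9},{"xyz": [0,0,-0.6],"turn": [0,0,0],"gripper": 0.9},{"xyz": [0,0,-0.8],"turn": [0,0,0],"gripper": 0.9},{"xyz": [0,0,-0.8],"turn": [0,0,0],"gripper": 0.9},{"xyz": [0,0.8,-0.8],"turn": [0,0,0],"gripper": 0.9},{"xyz": [0,0.8,-0.8],"turn": [0,0,0],"gripper": 0.9},{"xyz": [-0.8,0.8,0],"turn": [0,0,0],"gripper": 0.9},{"xyz": [-0.8,0.8,0],"turn": [0,0,0],"gripper": 0.9},{"xyz": [-0.8,0.5,0],"turn": [0,0,0],"gripper": 0.9},{"xyz": [-0.8,0,0],"turn": [0,0,0],"gripper": 0.9},{"xyz": [0,0,0],"turn": [0,0,0],"gripper": 0.9},{"xyz": [0,0,0],"turn": [0,0,0],"gripper": 0.9}]}}

```text
time_s: 29.2
position: [0.6025, -0.0296, 0.1943]
tool_rot: [[0.002, 1.0, -0.001], [1.0, -0.002, 0.0], [0.0, -0.001, -1.0]]
ft_force: [0.6, 1.2, 0.2]
grip_width: 0.0811
```

```bash
python3 -c "
from h import *
for c,z,r in(((.631,.165),.026,.011),((.4338,.2925),.023,.017),((.467,-.0666),.0245,.023),((.4645,.0946),.032,.030)): disc(c,z,r)
im,d=cams.get_image('top');cv2.imwrite('pics/t2.png',cv2.resize(im[140:300,220:450,::-1],None,fx=3.4,fy=3.4,interpolation=2))
look('s11',(.5,.09,.03),200,120,4)"
```

```text
disc 68 0.6303 0.1639 0.0106 z 0.02469062172742222 tilt [0.02456565 0.00585222]
disc 55 0.4381 0.2965 0.0151 z 0.02208645084724521 tilt [ 0.01724611 -0.0224215 ]
few 0
disc 566 0.4645 0.0933 0.0299 z 0.030846002999180014 tilt [ 0.00282358 -0.00530694]
29.5 [ 0.60239085 -0.02717898  0.19504827] 0.08090380107504627 [ 0.65309034  0.98355749 -0.08019197]
```

View pics/s11.png

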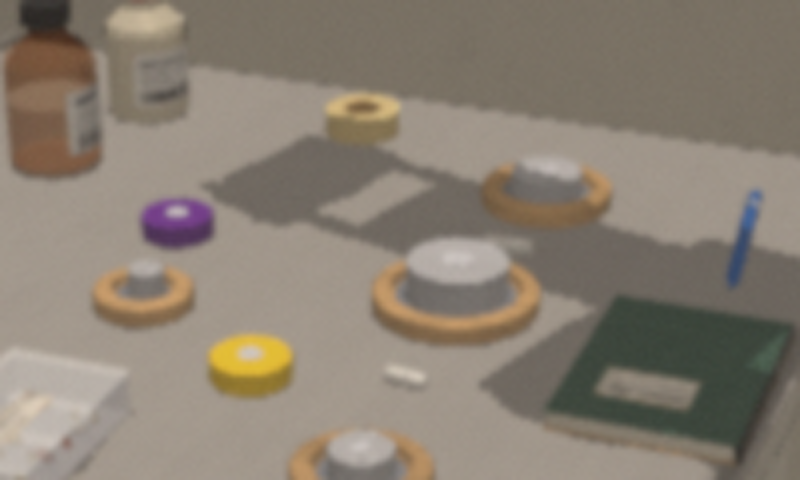

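View pics/t2.png

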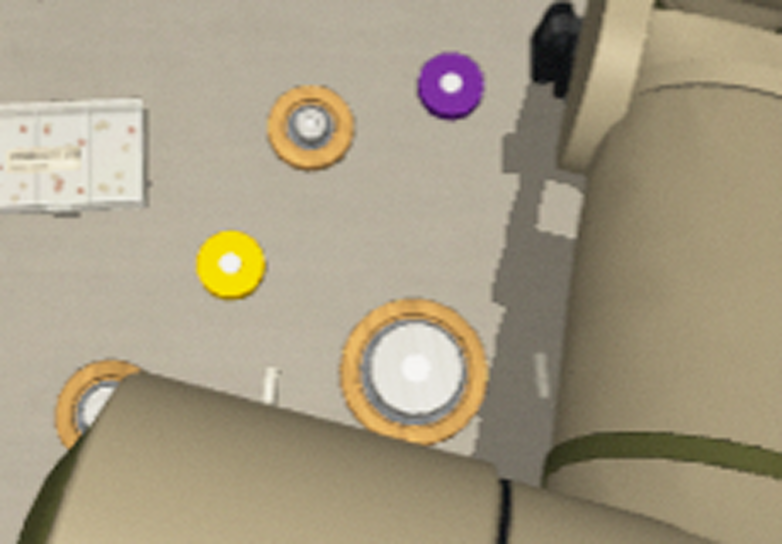

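The side view shows all four weights upright, each within its own cup's ring. The arm hides the medium and part of the small weight from above. I'll check the medium by side depth and hand in.

```bash
python3 -c "
from h import *
d=cams.get_image('side')[1];u,v=map(int,w2px('side',(.467,-.0666,.0245)));P,_,_=cloud('side',d,u-25,u+25,v-20,v+20)
m=(abs(P[:,2]-.0245)<.003)&(np.hypot(P[:,0]-.467,P[:,1]+.0666)<.03);print(m.sum(),cv2.minEnclosingCircle(P[m,:2].astype(np.float32)),P[m].mean(0))
s=env.observe();print(s['qvel'],s['ft_force']);print(order.close_job())"
```

```text
51 ((0.46611911058425903, -0.06494162976741791), 0.023636557161808014) [ 0.46679893 -0.06300067  0.02236992]
[-0.26646429  0.09599018 -0.11130818  0.02643631  0.03545835 -0.0442779 ] [0.44365962 0.40475457 0.2312376 ]
the job is handed in; nothing more can be done
None
```

I took the stack apart from the top and put each weight in the cup of its own size. Each one was lowered until the wrist force showed contact with the floor, then released. I handed the job in at about 29.6 s of the 104 s allowed; no verdict is reported.

| Weight | Measured distance from cup middle | How it was checked |
|---|---|---|
| Tiny | about 1.3 mm | top depth camera, after the last move |
| Small | about 1.5 mm | top depth camera, after it was placed |
| Medium | about 2 mm | side depth camera, at the end |
| Large | about 1.3 mm | top depth camera, after the last move |

- **Appearance:** In the final side picture all four stand flat and upright in their cups, and the gripper is well clear of them.
- **Heights:** The discs' top faces matched a seat on the recess floor, reading 1–2 mm low. Depth readings of the stack had read about that low too.
- **Checks that fell short:** In the last top view the arm hid the medium weight and part of the small one. The final reading for the small weight from above was therefore unusable, about 6 mm off from a partial view, and I rely on its earlier reading and the side picture. Tilt readings for the tiny weight varied between looks (up to about 0.07 rad, then 0.00–0.03), which I put down to depth noise.

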